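# Shut the toggle clamp left open on a welding jig

### The arm

A 7-joint arm with a two-finger parallel gripper is mounted at the origin on the work surface. World frame = base frame: x ahead of the robot, y to its left, z up, the work surface at z = 0. Lengths are in m, angles in rad, forces in N, time in s.
With the tool pointing down it reaches from about 0.4 to 0.925 m from the base axis. Payload 4.1 kg.
Tool frame: the origin (TCP) lies at the very end of the fingers, on their centre line; the grasp point (between the pads) lies 19 mm behind it; y points along the fingers, z is the direction in which the jaws open and shut, and the axes are right-handed (so a half turn about y gives the same grasp; the last joint's range is limited). The gripper opens to 85 mm and grips with 20 to 120 N. Pads are 22 mm wide; open, the fingers measure 114 mm over their backs; the gripper's body (76 mm by 85 mm) begins 54 mm behind the grasp point. The pads swing forward as they close: fully open they stand 13 mm farther back than shut.
Start: joints at [1.233, 0.398, 0.045, 1.537, -0.019, 1.207, -0.051], TCP at [0.154, -0.632, 0.231] pointing down, gripper open.
Joint ranges: [-2.82, 2.82], [-0.49, 2.23], [-1.37, 1.46], [0, 2.46], [-1.36, 4.5], [0.23, 2], [-2.94, 2.94]. Speed limits (rad/s): [2.57, 2.57, 3.14, 3.14, 3.14, 3.14, 3.14].

### API

Orientations are given as a unit quaternion [w, x, y, z].
In Python, from rig import read_state, camera, sign_off gives the robot as it stands.
- The arm moves only by the tool carry_out, never from a script. Its argument "moves" is text: rows parted by semicolons, each of 7 numbers parted by spaces: the turn, a rotation vector about the world's x, y, z in rad, then the shift along the world's x, y, z in mm, then the finger opening in mm, from 0 to 85.4. A call has 1 to 10 rows; each row is the pose to reach, as a shift and turn from the pose commanded when the call began; what a row does not reach only later rows make up. A row lasts 1/8 s, in which the tool goes at most 62.5 mm and 10.7 degrees, less where a joint would pass 70% of its speed; a pose out of reach is approached as far as the arm can. A call with a gripper value outside its range is refused whole. The fingers move at their own pace and stop on an object; "squeeze" is the grip in N (left out, the last holds). Time passes only in rows, so rows that repeat a pose let the fingers close. It gives the time, the measured TCP pose, the force and the opening at its end, in the units of the state.
- read_state(): the state, without advancing time (a new reading comes with each control period).
- camera(name): name is "scene" or "top" or "wrist"; returns a dict with "frame" (400x640x3 uint8, blue, green, red), "depth" (400x640 float32, m along the optical axis (not along the pixel's ray), 0 where there is no reading), "mtx" (3x3 intrinsics, pixels), "rvec" (rotation vector, rad) and "tvec" (3), from world to camera coordinates, as OpenCV has them. Camera axes: x right, y down, z forward; pixel columns grow to the right and rows downward; lengths in m; the calibration is good to about 2 mm. A picture is of the moment at which its call begins.
- sign_off(): hands the job in, once; it reports no verdict.
The state is a dict: "clock": time; "qpos": joint angles; "qvel": joint speeds; "tau": joint torques, N m; "tcp_pos": TCP position; "orientation": TCP orientation; "wrist_force": force on the tool from outside, world axes, zero at the start; "moment": the same for the moment, N m; "finger_gap": opening from 0.0 (shut) to 1.0 (fully open).
Only numpy, scipy, OpenCV 4.12 (cv2) and the standard library are available. Lean on these libraries where they do the work, as an engineer would, in place of code of your own. Each camera call takes 0.05 s, during which the arm holds its last target.

### The job

Three of the four toggle clamps along the welding jig are shut and one has been left standing open. Press down its raised handle gently with the fingertips until it is fully down, flat and level like the other three, so that the clamp's foot sits on the steel tube; then withdraw. Do not squeeze the handle or lift it further open, do not touch the three shut clamps, and leave the tube frame and everything lying about where it is.

Things in the scene. Friction and masses are not known exactly. Their poses are not given: they have to be found in the camera images.
- jig: Flat metal plate, 260 (x) x 420 (y) x 12 mm, fixed on the bench; origin at the centre of its underside (z 0), z up. It carries a row of four clamps along y, 85 mm apart (y -127.5, -42.5, 42.5, 127.5 mm, all at x -50 mm), handles to its -x side, feet to +x over the square tube.
- open_clamp: The steel toggle clamp standing open, at any of the row's four places; base 50 mm wide, fixed. Origin on the plate (12 mm above the bench) under its arm pivot; +x to its foot, -x to its handle, z up; handle and arm move in its x-z plane. Shut, the handle lies level: its black grip (84 long, 16 wide, 14 mm high) spans x -59 to -143 mm, its top 61 mm above the origin.
- open_handle (a joint): Angle between handle and arm, rad; grows as the handle is pressed down. -0.05 to 0.3 at the start (handle raised about 38 to 47 degrees, arm raised too), about 1.59 at the dead centre, locked beyond it, 1.66 at the stop, fully down and level. No spring: it stays where it is left and takes about 2 to 6 N at the grip.
- grip_top (a point): Middle of the top face of the open clamp's grip, 30 mm from its free end; moves with the handle. Starts 125 to 137 mm above the plate; shut, it lies at x -113, y 0, z 61 mm in open_clamp's frame. In between it runs on a nearly circular arc about the handle's pivot (46 mm above the plate near x 0): down and away from the foot.
- foot (a point): Underside of the open clamp's rubber foot (18 mm across), at the end of its arm; 37 mm above the bench, on top of the tube, when shut.
- shut_clamp_1: Toggle clamp already shut, the same make and size as the open one and with the same frame (origin under its arm pivot, +x to its foot), at another of the four places of the row; handle flat, its top 61 mm above the jig's plate. Not to be touched.
- shut_clamp_2: Toggle clamp already shut, the same make and size as the open one and with the same frame (origin under its arm pivot, +x to its foot), at another of the four places of the row; handle flat, its top 61 mm above the jig's plate. Not to be touched.
- shut_clamp_3: Toggle clamp already shut, the same make and size as the open one and with the same frame (origin under its arm pivot, +x to its foot), at another of the four places of the row; handle flat, its top 61 mm above the jig's plate. Not to be touched.
- frame: Loose tacked-up frame of 25 mm square dark steel tube in the jig: a 370 mm rail along y, under the clamps' feet, with three 95 mm stubs to +x; 0.9 kg. Origin at the underside of the rail's middle. Its top is 25 mm above the plate.
- offcut: Loose bystander on the jig, between the two middle clamps: 50 mm piece of 25 mm square tube, lying along x; origin at the centre of its underside.
- marker: Loose bystander on the jig beyond the rail: flat soapstone marker, 95 x 13 x 9 mm, lying along its x; origin under its holder's middle.
- magnet: Loose bystander on the bench: angle-shaped welding magnet, 90 mm legs, 14 mm thick.
- chipping_hammer: Loose bystander on the bench: slag hammer, 270 mm long, lying along its x.
- wire_brush: Loose bystander on the bench: wooden wire brush, 255 mm long, 30 mm high, lying along its x.
- paste_jar: Loose bystander on the bench: round jar 72 mm wide, 60 mm high; origin at the centre of its underside.

How it is judged:
On the way, in this order (a step that is already met when the one before it is completed fails the run):
1. the fingers press on the open clamp's handle (contact force between the fingers and open_clamp above 0.5 N), for 0.1 s.
2. the handle is fully down and locked (value of joint open_handle above 1.59 rad), for 0.2 s.
At the end, for the whole second after the job is handed in: The handle is locked past its dead centre (joint above 1.59 rad: within about 10 mm of its stop at the grip), at rest, its foot on the tube (within 3 mm); the frame is within 5 mm of its start, the offcut and marker within 10 mm, the other loose things within 15 mm (value of joint open_handle above 1.59 rad and velocity of joint open_handle between -0.05 and 0.05 rad/s and z of foot in the frame of jig below 0.04 m and distance of frame from where it was at the start of the episode below 0.005 m and linear speed of frame below 0.02 m/s and distance of each of offcut, marker from where it was at the start of the episode below 0.01 m and distance of each of magnet, chipping_hammer, wire_brush, paste_jar from where it was at the start of the episode below 0.015 m); the robot touches nothing.
It fails at once if a shut clamp is touched (contact force between any of the fingers, the arm and shut_clamp_1 above 1 N or contact force between any of the fingers, the arm and shut_clamp_2 above 1 N or contact force between any of the fingers, the arm and shut_clamp_3 above 1 N).
It fails at once if the handle is squeezed or forced (more than 35 N on it) (contact force between the fingers and open_clamp above 35 N).
It fails at once if the handle is lifted further open (value of joint open_handle below -0.17 rad).
It fails at once if the tube frame is shifted or lifted (distance of frame from where it was at the start of the episode above 0.005 m).
It fails at once if a loose thing lying about is moved or lifted (distance of any of offcut, marker from where it was at the start of the episode above 0.01 m or distance of any of magnet, chipping_hammer, wire_brush, paste_jar from where it was at the start of the episode above 0.015 m).
It also fails if it takes over 32 s, if anything falls off the work surface, if the arm or the gripper's body presses on something with over 40 N, if the wrist force passes 120 N, or if a joint passes its speed limit or range.

## Working session

There is one attempt and no reset: what is moved stays moved. The work goes in short steps, Python scripts to look and compute and a tool call to move; the robot and the scene stay as the last step left them, time stands still between calls to the robot, and variables do not carry over. Pictures are saved under pics/ and viewed, and the job is handed in when it is done.

Besides the shell and the picture viewer there is one more tool, called after "Request:" as name(argument=value, ...), one argument or row to a line, values as JSON. carry_out: Moves the arm, as the interface text tells. Its arguments: {"type":"object","properties":{"moves":{"type":"string"},"squeeze":{"type":"number"}},"required":["moves"]}

```bash
mkdir -p pics; cat > h.py <<'E'
import numpy as np, cv2
from rig import read_state, camera
def cloud(c):
    R,_=cv2.Rodrigues(np.array(c["rvec"],float)); t=np.array(c["tvec"],float).ravel(); K=np.array(c["mtx"])
    d=c["depth"]; v,u=np.mgrid[0:d.shape[0],0:d.shape[1]]
    P=np.stack([(u-K[0,2])/K[0,0]*d,(v-K[1,2])/K[1,1]*d,d],-1)
    W=(P-t)@R; W[d==0]=np.nan
    return W
E
python3 - <<'E'
from h import *
print(read_state())
for n in ("scene","top"):
    c=camera(n); cv2.imwrite(f"pics/{n}0.png",c["frame"]); np.savez(f"{n}0.npz",**c)
E
```

```text
{'clock': 0.0, 'qpos': array([ 1.23303293,  0.39918639,  0.04501955,  1.53785578, -0.01869219,
        1.20690297, -0.05072435]), 'qvel': array([-0.00065676, -0.00044358,  0.00133312,  0.00082202,  0.00223506,
       -0.0003727 ,  0.00021744]), 'tau': array([-1.34990905e-04, -4.75126898e+01,  1.36448164e+00, -2.54223168e+01,
        1.13433291e-02,  9.26084700e-03,  1.12537145e-05]), 'tcp_pos': array([ 0.15360607, -0.63094743,  0.23027757]), 'orientation': array([ 0.08412308, -0.08438043,  0.70273981, -0.70139861]), 'wrist_force': array([0.29432594, 0.10581617, 0.21259272]), 'moment': array([-0.05788085,  0.02722222, -0.00917539]), 'finger_gap': 1.0002814763704375}
```

View pics/scene0.png

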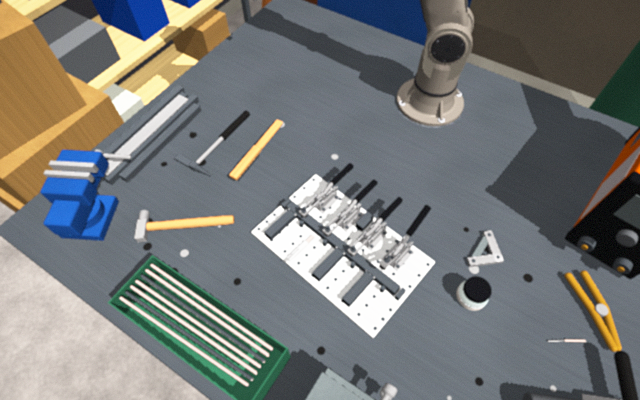

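View pics/top0.png

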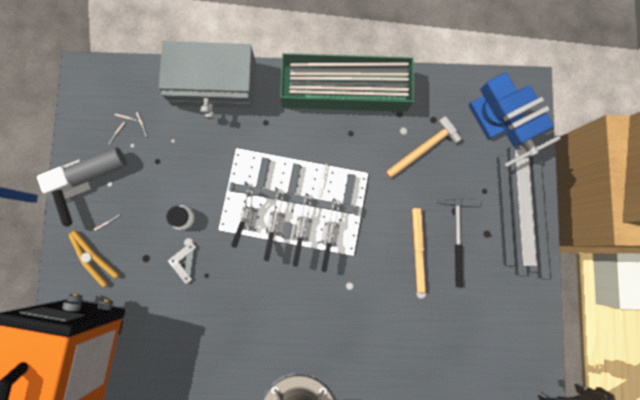

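The jig is in the middle of both pictures. The open clamp looks to be the one at the left end in the top view (grip near (238,235)), which is the right end in the scene view (grip near (420,220)). Next I'll measure it.

```bash
python3 - <<'E'
from h import *
for n in ("top","scene"):
    c=dict(np.load(f"{n}0.npz")); W=cloud(c); f=c["frame"].astype(int)
    print(n,c["mtx"][0,0],c["tvec"])
    # jig plate: bright pixels z~.012
    z=W[...,2]; br=(f.min(-1)>190)&(abs(z-.012)<.006)
    if n=="top": roi=np.zeros_like(br); roi[140:265,210:375]=1
    else: roi=np.zeros_like(br); roi[165:340,245:440]=1
    br&=roi.astype(bool)
    p=W[br][:,:2].astype(np.float32); r=cv2.minAreaRect(p*1000); print("plate",r,len(p))
    dk=(f.max(-1)<60)&(z>.045)&roi.astype(bool)
    k,l,s,ce=cv2.connectedComponentsWithStats(dk.astype(np.uint8))
    for i in range(1,k):
        if s[i,4]>15:
            q=W[l==i]; print(s[i],ce[i].round(),np.nanmin(q,0).round(3),np.nanmax(q,0).round(3))
    x0,y0,w,h=(215,140,160,140) if n=="top" else (250,150,200,200)
    cv2.imwrite(f"pics/{n}_crop.png",cv2.resize(c["frame"][y0:y0+h,x0:x0+w],None,fx=4 if n=="top" else 3,fy=4 if n=="top" else 3,interpolation=cv2.INTER_CUBIC))
E
```

```text
top 406.53685241006815 [-0.06040268  0.61674761  1.1968817 ]
plate ((630.3534545898438, 34.8482666015625), (419.7711181640625, 260.1268310546875), 80.7238540649414) 6193
[233 223  10  24  78] [237. 236.] [0.484 0.172 0.108] [0.55  0.187 0.157]
[265 243   6  17  35] [268. 252.] [0.45  0.095 0.067] [0.496 0.109 0.076]
[324 245   6  20  38] [326. 256.] [ 0.44  -0.076  0.07 ] [ 0.495 -0.063  0.077]
[294 251   5  14  31] [296. 258.] [0.437 0.013 0.069] [0.475 0.024 0.077]
scene 413.5887603268969 [ 0.37107338 -0.33986362  1.39521142]
plate ((629.3050537109375, 33.85215759277344), (421.2730712890625, 262.37353515625), 81.01960754394531) 8395
[332 165  21  20 122] [342. 174.] [ 0.424 -0.078  0.066] [ 0.504 -0.055  0.077]
[355 180  22  22 129] [366. 190.] [0.433 0.005 0.068] [0.517 0.028 0.078]
[380 198  22  23 142] [391. 208.] [0.449 0.087 0.066] [0.531 0.112 0.077]
[407 205  23  31 203] [418. 220.] [0.486 0.169 0.103] [0.555 0.191 0.154]
```

```bash
ls -la pics
```

```text
total 1660
drwxr-xr-x 2 agent agent   4096 Dec  6 21:48 .
drwxr-xr-x 3 agent agent   4096 Dec  6 21:48 ..
-rw-r--r-- 1 agent agent 454164 Dec  6 21:48 scene0.png
-rw-r--r-- 1 agent agent 437726 Dec  6 21:48 scene_crop.png
-rw-r--r-- 1 agent agent 404390 Dec  6 21:48 top0.png
-rw-r--r-- 1 agent agent 391772 Dec  6 21:48 top_crop.png
```

```bash
python3 - <<'E'
from h import *
from scipy.spatial.transform import Rotation as Ro
s=read_state(); q=s["orientation"]; R=Ro.from_quat(q[[1,2,3,0]]).as_matrix(); print(R.round(3))
yaw=np.radians(-9.1); ex=np.array([np.cos(yaw),np.sin(yaw)]); ey=np.array([-ex[1],ex[0]])
o=np.array([.630,.0345])-.05*ex+.1275*ey; print("origin",o)
for n in("top","scene"):
    c=dict(np.load(f"{n}0.npz")); W=cloud(c); f=c["frame"].astype(int)
    X=(W[...,:2]-o)@ex; Y=(W[...,:2]-o)@ey; Z=W[...,2]-.012
    m=(f.max(-1)<60)&(Z>.08)&(abs(Y)<.02)&(X<-.03)&(X>-.15)
    pts=np.stack([X[m],Y[m],Z[m]],-1)*1000
    print(n,len(pts),"Y",np.percentile(pts[:,1],[2,50,98]).round(1))
    th=np.polyfit(pts[:,0],pts[:,2],1); print("slope deg",np.degrees(np.arctan(-th[0])),"resid",(pts[:,2]-np.polyval(th,pts[:,0])).std(),"z at -76",np.polyval(th,-76), "X",np.percentile(pts[:,0],[1,99]),"Z",np.percentile(pts[:,2],[1,99]))
    py=np.polyfit(pts[:,0],pts[:,1],1); print("y vs x",py)
    for k in (0,-85,-170,-255):
        m=(f.max(-1)<60)&(abs(Z-.06)<.008)&(abs(Y-k/1000)<.02)&(X<-.05)&(X>-.16)
        print(k,m.sum(),np.nanmedian(Y[m])*1000-k,np.nanmedian(Z[m]),np.nanmin(X[m]) if m.any() else 0)
    # everything above plate near the open clamp & max height overall
    m=(abs(Y)<.045)&(Z>.03)&(X>-.05)&(X<.15); 
    for a in np.arange(-.05,.12,.02):
        mm=m&(X>a)&(X<a+.02); print(round(a,2),mm.sum(),np.nanmax(Z[mm]).round(3) if mm.any() else "")
E
```

```text
[[-0.972 -0.001  0.237]
 [-0.237  0.002 -0.972]
 [ 0.    -1.    -0.002]]
origin [0.60079446 0.16830316]
top 78 Y [-7.6 -3.1  2.2]
slope deg 35.530775618671385 resid 2.7672013228357426 z at -76 115.61665715797213 X [-117.16963574  -51.49169767] Z [ 97.33470199 143.33038946]
y vs x [-0.00854457 -3.60811456]
0 0 nan nan 0
-85 43 -1.9635447532524068 0.06028710215559831 -0.13925781138382823
-170 45 -1.2619831393346885 0.060680762349764855 -0.1384341104768538
-255 54 -0.965377963706544 0.06036695195062151 -0.14019723565181066
-0.05 46 0.1
-0.03 32 0.063
-0.01 52 0.057
0.01 28 0.09
0.03 47 0.09
0.05 12 0.077
0.07 1 0.03
0.09 2 0.032
0.11 2 0.031
scene 203 Y [-7.8 -0.8  6. ]
slope deg 36.8621150993323 resid 2.445796547233553 z at -76 113.97856879464571 X [-113.88381735  -48.37125738] Z [ 92.01264397 141.82021739]
y vs x [-5.40685281e-04 -7.07799397e-01]
0 0 nan nan 0
-85 142 0.2628223042872122 0.06027200234727785 -0.14002117880827727
-170 129 0.805153487226562 0.06005551260580638 -0.1410605276877091
-255 125 1.4581551493733684 0.05991219649754216 -0.13933855971168788
-0.05 83 0.094
-0.03 38 0.061
-0.01 68 0.057
0.01 21 0.088
0.03 80 0.091
0.05 27 0.075
0.07 0 
0.09 0 
0.11 1 0.03
  return np.nanmean(a, axis, out=out, keepdims=keepdims)
```

View pics/scene_crop.png

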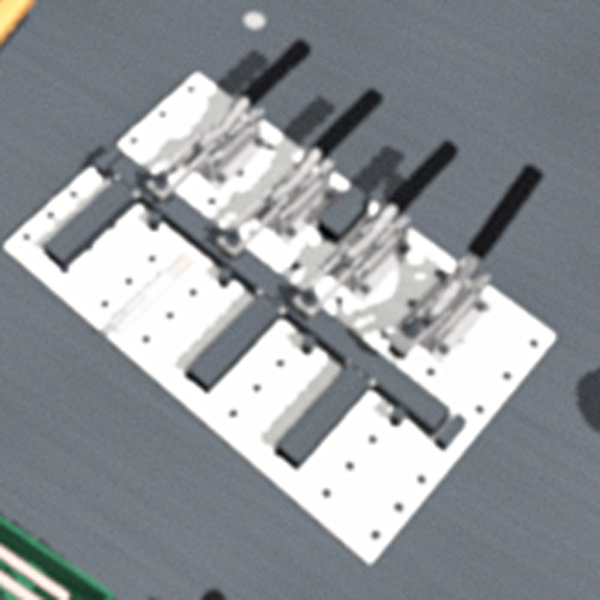

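The open clamp is at the jig's +y end. Its origin is at about (0.601, 0.168), the yaw is −9.1°, and the handle is raised about 38°. I'll close the fingers, turn the jaw direction onto clamp x and go to a waypoint ahead of the robot.

Request:
carry_out(
  moves="0 0 0.15 30 20 60 0; 0 0 0.3 70 50 100 0; 0 0 0.45 115 85 100 0; 0 0 0.6 160 120 100 0; 0 0 0.75 205 160 100 0; 0 0 0.9 250 205 100 0; 0 0 1.05 300 250 100 0; 0 0 1.173 330 295 100 0; 0 0 1.173 350 330 100 0; 0 0 1.173 350 330 100 0",
  squeeze=40,
)

```text
clock: 1.35
tcp_pos: [0.506, -0.2968, 0.3311]
orientation: [0.462, -0.46, 0.537, -0.536]
wrist_force: [0.0, -0.5, -0.6]
finger_gap: 0.003
```

Request:
carry_out(
  moves="0 0 0 5 55 0 0; 0 0 0 10 110 0 0; 0 0 0 15 170 0 0; 0 0 0 20 230 0 0; 0 0 0 22 290 0 0; 0 0 0 22 350 0 0; 0 0 0 22 410 -20 0; 0 0 0 22 460 -60 0; 0 0 0 22 480 -100 0; 0 0 0 22 480 -100 0",
)

```text
clock: 2.6
tcp_pos: [0.5234, 0.178, 0.228]
orientation: [0.457, -0.462, 0.539, -0.536]
wrist_force: [0.8, -0.7, 0.0]
finger_gap: 0.001
```

```bash
python3 - <<'E'
from h import *
from scipy.spatial.transform import Rotation as Ro
s=read_state(); q=s["orientation"]; R=Ro.from_quat(q[[1,2,3,0]]).as_matrix(); print(R.round(3)); print(s["tcp_pos"],s["wrist_force"],s["qpos"].round(2))
for n in ("scene","wrist","top"):
    c=camera(n); cv2.imwrite(f"pics/{n}1.png",c["frame"]); np.savez(f"{n}1.npz",**c)
c=np.load("scene1.npz")["frame"][100:300,300:500]
cv2.imwrite("pics/scene1c.png",cv2.resize(c,None,fx=3,fy=3,interpolation=cv2.INTER_CUBIC))
E
```

```text
[[-0.156 -0.007  0.988]
 [-0.988 -0.002 -0.156]
 [ 0.003 -1.    -0.007]]
[0.52341239 0.17796233 0.22798989] [ 0.82176733 -0.70482434  0.02482079] [ 0.16  0.29 -0.68  1.76  0.19  1.18 -0.74]
```

View pics/wrist1.png

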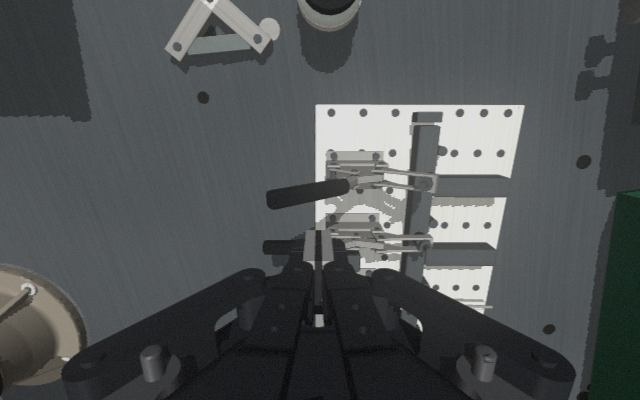

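View pics/scene1c.png

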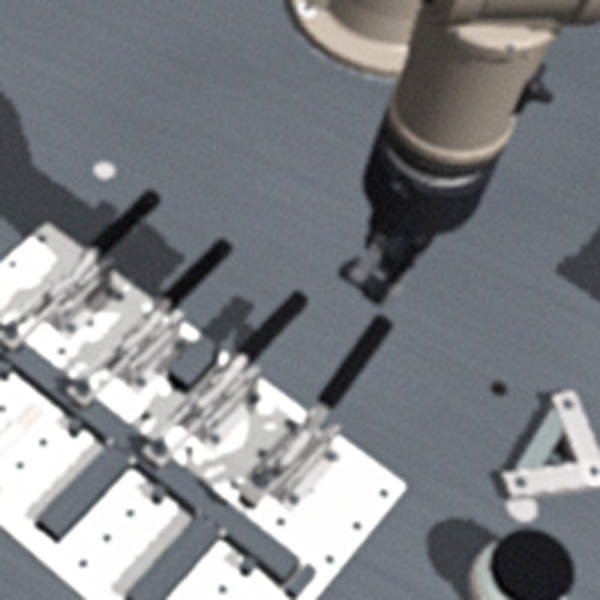

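The wrist view shows the closed fingertips at about (318,235). The raised grip runs from (270,200) to (348,187), with the next shut grip behind at about (275,247). I'll check the grip and tips using the wrist depth.

```bash
python3 - <<'E'
from h import *
yaw=np.radians(-9.1); ex=np.array([np.cos(yaw),np.sin(yaw)]); ey=np.array([-ex[1],ex[0]])
o=np.array([.6008,.1683])
def cl(p): return np.array([(p[:2]-o)@ex,(p[:2]-o)@ey,p[2]-.012])*1000
print("tcp clamp",cl(read_state()["tcp_pos"]).round(1))
c=dict(np.load("wrist1.npz")); W=cloud(c); f=c["frame"].astype(int)
X=(W[...,:2]-o)@ex*1000; Y=(W[...,:2]-o)@ey*1000; Z=(W[...,2]-.012)*1000
roi=np.zeros(X.shape,bool); roi[172:215,255:352]=1
m=roi&(f.max(-1)<70)&(Z>85)
P=np.stack([X[m],Y[m],Z[m]],-1); print(len(P),np.percentile(P,[1,50,99],axis=0).round(1))
for a in range(-120,-40,10):
    k=(P[:,0]>a)&(P[:,0]<a+10)
    if k.any(): print(a,k.sum(),P[k,1].min().round(1),P[k,1].max().round(1),np.median(P[k,2]).round(1),P[k,2].max().round(1))
# fingertip
for (u,v) in [(300,232),(310,232),(318,235),(328,232),(335,240),(318,250),(318,280),(290,250),(345,250),(265,247)]:
    print(u,v,cl(W[v,u]).round(1))
E
```

```text
tcp clamp [-73.9  -3.5 220.6]
1475 [[-117.7   -8.3   92.1]
 [ -87.2    0.4  123. ]
 [ -46.1    6.5  142.8]]
-120 180 -9.2 6.6 141.0 143.8
-110 258 -8.9 6.8 137.0 142.6
-100 230 -9.3 6.6 129.6 134.7
-90 223 -9.1 6.6 121.8 127.8
-80 188 -8.9 6.5 114.4 119.6
-70 171 -8.7 6.7 106.7 112.1
-60 162 -8.4 6.4 99.2 104.9
-50 63 -7.4 5.7 93.7 96.7
300 232 [-101.3  -96.4  -12.6]
310 232 [-78.8   7.4 225.3]
318 235 [-74.5   7.7 229.9]
328 232 [-69.3   7.6 225.9]
335 240 [-65.6   3.8 227.6]
318 250 [-74.5   7.5 246.1]
318 280 [-74.5  -2.1 255.3]
290 250 [-88.2   3.3 237.9]
345 250 [-61.4   3.9 239.1]
265 247 [-137.9  -83.4   61.6]
```

Request:
carry_out(
  moves="0 0 0 -9 4 -40 0; 0 0 0 -9 4 -80 0; 0 0 0 -9 4 -80 0; 0 0 0 -9 4 -80 0",
)

```text
clock: 3.25
tcp_pos: [0.5188, 0.1821, 0.1537]
orientation: [-0.459, 0.457, -0.538, 0.539]
wrist_force: [0.1, 0.1, 0.2]
finger_gap: -0.002
```

```bash
cat > look.py <<'E'
import sys
from h import *
yaw=np.radians(-9.1); ex=np.array([np.cos(yaw),np.sin(yaw)]); ey=np.array([-ex[1],ex[0]])
o=np.array([.6008,.1683])
n=sys.argv[1]
s=read_state(); p=s["tcp_pos"]; print(s["clock"],"tcp clamp",(((p[:2]-o)@ex)*1000).round(1),(((p[:2]-o)@ey)*1000).round(1),((p[2]-.012)*1000).round(1),"F",s["wrist_force"].round(1))
c=camera("wrist"); W=cloud(c); f=c["frame"].astype(int)
cv2.imwrite(f"pics/w{n}.png",c["frame"])
X=(W[...,:2]-o)@ex*1000; Y=(W[...,:2]-o)@ey*1000; Z=(W[...,2]-.012)*1000
m=(f.max(-1)<70)&(abs(Y+1)<9.5)&(X>-160)&(X<-40)&(Z>35)&(Z<148)
for a in range(-150,-40,10):
    k=m&(X>a)&(X<a+10)
    if k.sum()>5: print(a,k.sum(),np.median(Z[k]).round(1),np.percentile(Z[k],97).round(1))
E
python3 look.py 2
```

```text
3.25 tcp clamp -83.2 0.7 141.7 F [0.1 0.1 0.2]
-120 372 140.8 143.0
-110 569 136.8 141.8
-100 355 128.9 134.2
-90 212 120.1 125.8
-80 281 113.3 118.5
-70 343 106.6 111.3
-60 291 99.0 103.5
-50 126 93.7 96.3
```

View pics/w2.png

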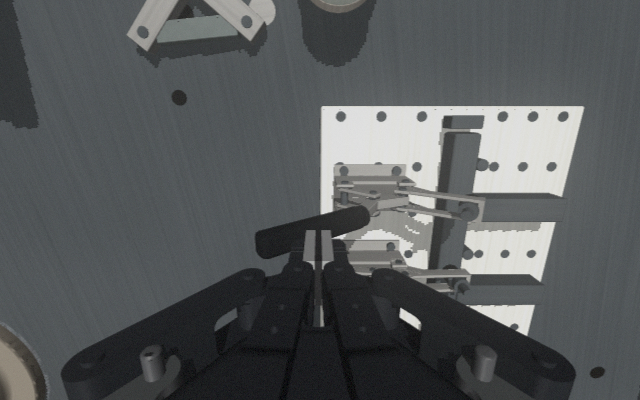

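The tips are over the grip, about 15 mm above it, with the jaw line along the handle. I'll start a slow press along the arc.

Request:
carry_out(
  moves="0 0 0 -1 0 -8 0; 0 0 0 -1 0 -13 0; 0 0 0 -2 0 -16 0; 0 0 0 -3 0 -19 0; 0 0 0 -5 1 -22 0; 0 0 0 -7 1 -25 0",
)

```text
clock: 4.05
tcp_pos: [0.5103, 0.1834, 0.1262]
orientation: [-0.459, 0.458, -0.538, 0.538]
wrist_force: [3.0, -0.7, 1.8]
finger_gap: 0.001
```

```bash
python3 look.py 3
```

```text
4.05 tcp clamp -91.7 0.6 114.2 F [ 3.  -0.7  1.8]
-130 322 125.2 127.4
-120 656 123.0 126.6
-110 535 120.2 143.6
-100 178 124.4 143.4
-90 286 122.1 143.6
-80 464 101.8 143.3
-70 400 95.9 99.6
-60 341 90.7 94.0
-50 63 88.1 90.0
```

The handle follows the fingers at about 3.5 N. I'll continue along the arc.

Request:
carry_out(
  moves="0 0 0 -2 0 -4 0; 0 0 0 -4 1 -8 0; 0 0 0 -5 1 -12 0; 0 0 0 -7 1 -16 0; 0 0 0 -9 1 -20 0; 0 0 0 -10 2 -24 0; 0 0 0 -11 2 -28 0",
)

```text
clock: 4.97
tcp_pos: [0.4979, 0.1851, 0.0978]
orientation: [0.458, -0.459, 0.538, -0.538]
wrist_force: [-1.0, -0.5, -0.4]
finger_gap: -0.006
```

```bash
python3 look.py 4
```

```text
4.975 tcp clamp -104.2 0.4 85.8 F [-1.  -0.5 -0.4]
-150 29 143.8 146.0
-140 986 141.4 147.3
-130 1184 130.5 143.9
-120 541 97.8 128.6
-110 726 131.2 138.4
-100 475 102.7 137.7
-90 750 81.1 142.5
-80 1222 141.8 146.7
-70 668 76.2 147.2
-60 297 73.5 75.4
```

Request:
carry_out(
  moves="0 0 0 -1 0 -4 0; 0 0 0 -1 0 -7 0; 0 0 0 -2 0 -10 0; 0 0 0 -2 0 -13 0; 0 0 0 -3 0 -15 0; 0 0 0 -3 0 -17 0; 0 0 0 -3 0 -19 0",
)

```text
clock: 5.9
tcp_pos: [0.4957, 0.1853, 0.0792]
orientation: [-0.459, 0.459, -0.538, 0.538]
wrist_force: [-0.4, 0.7, -0.3]
finger_gap: -0.002
```

```bash
python3 look.py 5
```

```text
5.9 tcp clamp -106.4 0.2 67.2 F [-0.4  0.7 -0.3]
-150 1608 142.4 147.4
-140 1789 124.3 138.6
-130 956 68.6 124.8
-120 452 81.2 97.1
-110 875 114.4 135.0
-100 449 80.1 96.9
-90 998 110.3 125.1
-80 1873 124.6 139.5
-70 1900 141.7 147.4
-60 211 63.4 65.8
```

View pics/w5.png

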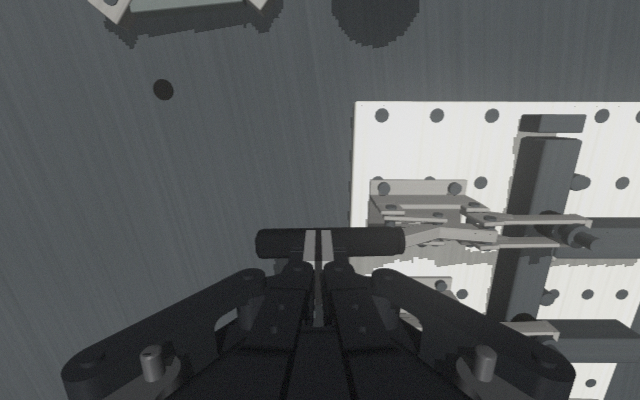

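The handle is almost level: the grip runs from (258,242) to (405,240), and the foot is nearly on the tube at (575,235). For the last few millimetres I'll go in 1 mm steps.

Request:
carry_out(
  moves="0 0 0 0 0 -1 0; 0 0 0 0 0 -2 0; 0 0 0 0 0 -3 0; 0 0 0 0 0 -4 0; 0 0 0 0 0 -5 0; 0 0 0 0 0 -5 0",
)

```text
clock: 6.7
tcp_pos: [0.4957, 0.1854, 0.0743]
orientation: [-0.459, 0.459, -0.538, 0.538]
wrist_force: [-0.2, 0.4, 0.0]
finger_gap: 0.001
```

```bash
python3 look.py 6
```

```text
6.7 tcp clamp -106.4 0.2 62.3 F [-0.2  0.4  0. ]
-150 2010 138.3 147.5
-140 1768 119.4 133.7
-130 949 63.3 119.8
-120 453 76.4 92.2
-110 874 109.4 130.1
-100 445 75.5 92.1
-90 1013 104.5 120.0
-80 1907 119.7 134.6
-70 2274 137.6 147.4
-60 209 61.2 147.9
```

Request:
carry_out(
  moves="0 0 0 0 0 -0.5 0; 0 0 0 0 0 -1 0; 0 0 0 0 0 -1.5 0; 0 0 0 0 0 -1.5 0",
)

```text
clock: 7.25
tcp_pos: [0.4958, 0.1854, 0.0728]
orientation: [-0.459, 0.459, -0.538, 0.538]
wrist_force: [0.5, 0.1, 0.2]
finger_gap: 0.004
```

```bash
python3 look.py 7 | grep -E "tcp|-130|-60"
```

```text
7.25 tcp clamp -106.4 0.3 60.8 F [0.5 0.1 0.2]
-130 934 61.6 118.4
-60 336 62.1 147.9
```

Request:
carry_out(
  moves="0 0 0 0 0 -0.5 0; 0 0 0 0 0 -0.5 0; 0 0 0 0 0 -1 0; 0 0 0 0 0 -1 0",
)

```text
clock: 7.8
tcp_pos: [0.4958, 0.1854, 0.0718]
orientation: [-0.459, 0.459, -0.538, 0.538]
wrist_force: [-0.4, -0.6, 0.3]
finger_gap: 0.002
```

```bash
python3 look.py 8 | grep -E "tcp|-130|-60"
```

```text
7.8 tcp clamp -106.4 0.3 59.8 F [-0.4 -0.6  0.3]
-130 940 60.4 117.4
-60 416 145.9 147.9
```

Request:
carry_out(
  moves="0 0 0 0 0 -0.5 0; 0 0 0 0 0 -1 0; 0 0 0 0 0 -1 0",
)

```text
clock: 8.22
tcp_pos: [0.4957, 0.1855, 0.0708]
orientation: [0.459, -0.459, 0.538, -0.538]
wrist_force: [0.1, 0.7, 0.5]
finger_gap: 0.001
```

```bash
python3 look.py 9 | grep -E "tcp|-130|-60"
```

```text
8.225 tcp clamp -106.5 0.3 58.8 F [0.1 0.7 0.5]
-130 908 59.4 116.2
-60 493 145.7 147.9
```

Request:
carry_out(
  moves="0 0 0 0 0 -0.5 0; 0 0 0 0 0 -1 0; 0 0 0 0 0 -1 0",
)

```text
clock: 8.65
tcp_pos: [0.4956, 0.1855, 0.0698]
orientation: [0.459, -0.459, 0.538, -0.538]
wrist_force: [-0.9, 0.7, 0.7]
finger_gap: 0.003
```

```bash
python3 look.py 10 | grep -E "tcp|-130|-60"; python3 - <<'E'
from h import *
yaw=np.radians(-9.1); ex=np.array([np.cos(yaw),np.sin(yaw)]); ey=np.array([-ex[1],ex[0]])
o=np.array([.6008,.1683])
for n in("scene",):
    c=camera(n);W=cloud(c);f=c["frame"].astype(int)
    X=(W[...,:2]-o)@ex*1000; Y=(W[...,:2]-o)@ey*1000; Z=(W[...,2]-.012)*1000
    for k in (0,-85,-170,-255):
        for a,b in((-145,-125),(-125,-100),(-85,-60)):
            m=(f.max(-1)<60)&(abs(Y-k)<8)&(X>a)&(X<b)&(Z>45)&(Z<75); print(n,k,a,m.sum(),np.median(Z[m]) if m.any() else 0)
E
```

```text
8.65 tcp clamp -106.6 0.3 57.8 F [-0.9  0.7  0.7]
-130 898 58.0 115.3
-60 619 145.5 147.9
scene 0 -145 0 0
scene 0 -125 0 0
scene 0 -85 48 57.742684040686555
scene -85 -145 27 60.099063961559494
scene -85 -125 46 59.85358939083817
scene -85 -85 49 60.33502494053088
scene -170 -145 25 59.98818626516679
scene -170 -125 43 60.009999978827736
scene -170 -85 51 59.52623025845335
scene -255 -145 21 60.1870018721801
scene -255 -125 44 60.107076963195624
scene -255 -85 45 60.320514636268186
```

```bash
python3 - <<'E'
from h import *
c=camera("scene")["frame"][130:280,330:480]
a=cv2.resize(c,None,fx=4,fy=4,interpolation=cv2.INTER_CUBIC)
cv2.imwrite("pics/s10.png",a)
E
```

```text
(no output)
```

View pics/s10.png

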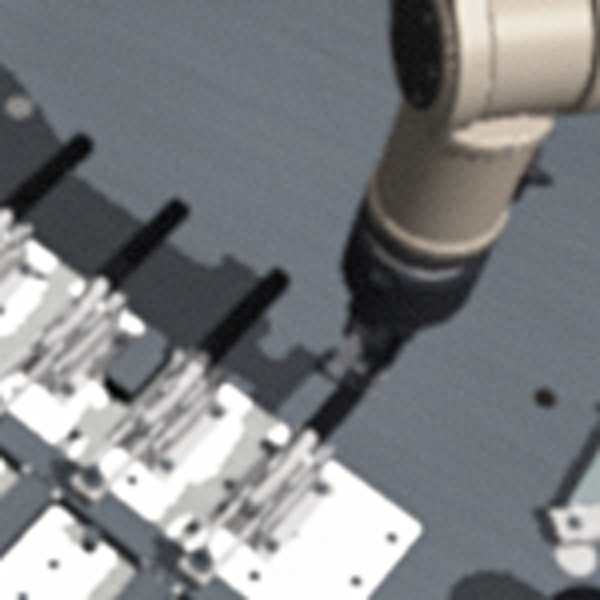

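View pics/w10.png

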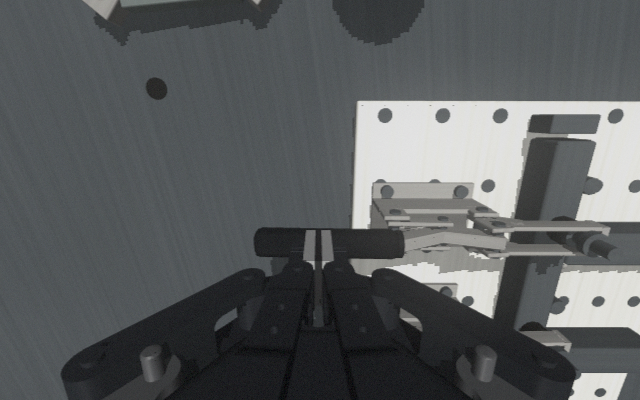

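```bash
cat > prof.py <<'E'
from h import *
yaw=np.radians(-9.1); ex=np.array([np.cos(yaw),np.sin(yaw)]); ey=np.array([-ex[1],ex[0]])
o=np.array([.6008,.1683])
c=camera("wrist");W=cloud(c)
X=(W[...,:2]-o)@ex*1000; Y=(W[...,:2]-o)@ey*1000; Z=(W[...,2]-.012)*1000
for u in (262,270,280,290,296,345,355,370,385,400):
    print(u,[tuple(np.round([X[v,u],Y[v,u],Z[v,u]],1).tolist()) for v in range(230,260,5)])
u=580
for u,v in ((318,232),(318,240),(595,245),(600,247),(560,180),(550,230)): print(u,v,X[v,u].round(1),Y[v,u].round(1),Z[v,u].round(1))
E
python3 prof.py
```

```text
262 [(-137.8, 6.2, 50.9), (-137.0, 5.1, 55.6), (-136.8, 2.7, 57.0), (-137.2, -0.8, 56.1), (-137.3, -3.9, 56.3), (-137.5, -7.0, 56.4)]
270 [(-132.9, 6.8, 52.4), (-132.6, 4.7, 54.7), (-132.2, 3.1, 57.9), (-132.4, -0.2, 57.5), (-132.6, -3.5, 57.1), (-132.7, -6.6, 57.2)]
280 [(-127.4, 6.0, 50.5), (-126.7, 5.4, 56.1), (-126.6, 2.9, 57.4), (-126.7, -0.1, 57.6), (-127.0, -4.0, 56.1), (-127.2, -7.4, 55.6)]
290 [(-121.4, 6.5, 51.7), (-121.1, 5.1, 55.5), (-121.0, 2.8, 57.3), (-121.0, 0.1, 58.0), (-118.8, 7.6, 78.8), (-118.4, 7.2, 83.1)]
296 [(-118.0, 6.5, 51.6), (-117.6, 5.3, 56.0), (-116.8, 7.3, 67.0), (-116.3, 7.7, 73.5), (-115.9, 7.5, 78.5), (-115.6, 7.1, 83.0)]
345 [(-89.5, 6.4, 51.3), (-89.9, 5.1, 55.4), (-90.1, 3.4, 58.4), (-90.0, 0.2, 58.2), (-92.1, 7.5, 78.5), (-92.5, 7.2, 83.1)]
355 [(-83.6, 6.1, 50.8), (-84.4, 5.7, 56.9), (-84.3, 2.6, 56.8), (-84.4, 0.5, 58.8), (-84.2, -3.0, 58.1), (-84.1, -6.2, 57.9)]
370 [(-75.1, 6.7, 52.1), (-75.7, 5.1, 55.6), (-76.0, 3.2, 58.0), (-76.2, 0.8, 59.5), (-76.0, -2.2, 59.6), (-75.7, -5.8, 58.7)]
385 [(-66.1, 6.1, 50.6), (-67.5, 5.8, 57.0), (-67.7, 3.3, 58.3), (-67.6, 0.5, 58.9), (-67.4, -2.6, 58.9), (-67.4, -5.3, 59.5)]
400 [(-57.0, 5.7, 49.7), (-59.0, 5.6, 56.6), (-59.3, 3.3, 58.2), (-59.4, 0.8, 59.5), (-59.5, -1.7, 60.7), (-58.7, -5.7, 58.8)]
318 232 -105.2 10.9 64.7
318 240 -105.2 11.4 75.7
595 245 51.9 -0.2 57.3
600 247 51.4 0.2 60.6
560 180 52.2 30.1 24.6
550 230 31.9 5.4 48.9
```

The grip is level or slightly past it: its top is at about 59 mm near the root and 57 mm at the free end, so it is at its stop. I'll withdraw straight up.

Request:
carry_out(
  moves="0 0 0 0 0 3 0; 0 0 0 0 0 12 0; 0 0 0 0 0 40 0; 0 0 0 0 0 90 0; 0 0 0 0 0 140 0; 0 0 0 0 0 150 0; 0 0 0 0 0 150 0",
)

```text
clock: 9.72
tcp_pos: [0.4961, 0.1853, 0.2205]
orientation: [-0.459, 0.458, -0.538, 0.539]
wrist_force: [-0.3, 0.2, -1.3]
finger_gap: 0.0
```

```bash
python3 - <<'E'
from h import *
yaw=np.radians(-9.1); ex=np.array([np.cos(yaw),np.sin(yaw)]); ey=np.array([-ex[1],ex[0]])
o=np.array([.6008,.1683])
print(read_state()["tcp_pos"],read_state()["wrist_force"])
for n in("scene","wrist"):
    c=camera(n);W=cloud(c);f=c["frame"].astype(int); cv2.imwrite(f"pics/{n}_end.png",c["frame"])
    X=(W[...,:2]-o)@ex*1000; Y=(W[...,:2]-o)@ey*1000; Z=(W[...,2]-.012)*1000
    for k in (0,-85,-170,-255):
        for a,b in((-145,-125),(-125,-100),(-100,-80),(-80,-60)):
            m=(f.max(-1)<60)&(abs(Y-k)<6)&(X>a)&(X<b)&(Z>45)&(Z<75); print(n,k,a,m.sum(),np.median(Z[m]).round(1) if m.any() else 0)
    if n=="scene":
        d=np.load("scene0.npz"); g=cv2.absdiff(d["frame"],c["frame"]).max(-1); g=np.where(g>60,255,0).astype(np.uint8)
        cv2.imwrite("pics/diff.png",np.hstack([c["frame"][100:350,220:520],cv2.cvtColor(g,8)[100:350,220:520]]))
E
```

```text
[0.49609855 0.18534099 0.22053688] [-0.25427264  0.22485461 -1.34707839]
scene 0 -145 26 58.9
scene 0 -125 36 59.2
scene 0 -100 34 59.6
scene 0 -80 32 58.4
scene -85 -145 21 60.5
scene -85 -125 37 59.6
scene -85 -100 29 61.2
scene -85 -80 30 61.5
scene -170 -145 22 60.9
scene -170 -125 29 60.9
scene -170 -100 29 59.7
scene -170 -80 25 61.1
scene -255 -145 19 59.8
scene -255 -125 33 59.9
scene -255 -100 27 60.4
scene -255 -80 25 60.6
wrist 0 -145 170 59.6
wrist 0 -125 270 59.8
wrist 0 -100 201 59.9
wrist 0 -80 171 60.2
wrist -85 -145 23 59.8
wrist -85 -125 0 0
wrist -85 -100 0 0
wrist -85 -80 116 60.7
wrist -170 -145 0 0
wrist -170 -125 105 60.8
wrist -170 -100 0 0
wrist -170 -80 0 0
wrist -255 -145 0 0
wrist -255 -125 0 0
wrist -255 -100 0 0
wrist -255 -80 0 0
```

View pics/diff.png

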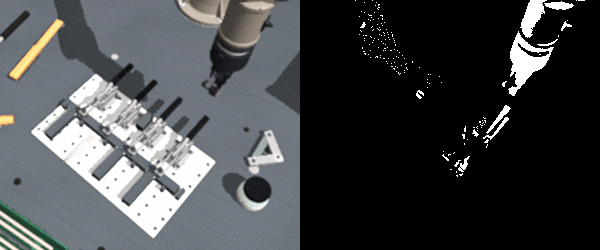

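View pics/wrist_end.png

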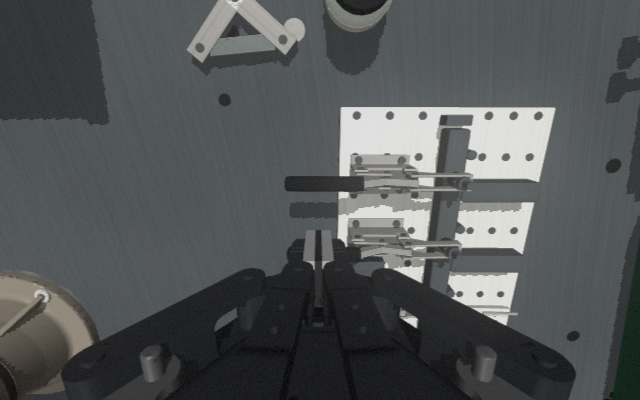

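All four handles are now level. In the wrist view the grip lies flat from (286,184) to (362,184) and the foot is on the rail at (467,182). The difference image shows changes only at this clamp, the arm and the shadows.

```bash
python3 -c "
from rig import sign_off; print(sign_off())"
```

```text
the job is handed in; nothing more can be done
None
```

The open clamp, at the jig's +y end, is now shut. I pressed its handle down along its arc with the closed fingertips, withdrew about 150 mm straight up, and handed the job in at about 10 s.

**Handle:** it lies level, with its top at 59.6–60.2 mm above the plate in the wrist view. The shut clamps measured about 60–61 mm. The scene camera put this handle 1–2 mm lower (58.4–59.6 mm), which is within the 2 mm calibration. I could not read the joint angle directly, so "locked" is inferred from this level position.

**Foot:** it appears to sit on the tube in the wrist view, but I did not measure its height.

**Force:** the highest wrist reading was about 3.5 N, early in the press. It stayed under about 1.5 N at the end of the stroke, so there was no clear force rise to mark the stop. I judged the stop from the handle's height and level instead. Just before I withdrew, it measured about 2 mm past level at the free end, and it read level once released.

**Surroundings:** comparing scene pictures from before and after showed changes only at this clamp, the arm and the shadows. Nothing loose, the frame or the shut clamps appeared to have moved.

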